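# Close the specimen clamp through its deep bore

### The job

Close the specimen clamp: take the long T-handled socket extension out of the tool stand, lower it into the deep bore of the clamp's tower until its socket is fully down on the nut at the bottom, and turn the nut clockwise (seen from above) until it comes up against its stop. Let go and leave the long extension standing on the nut; leave the short one in its well and do not disturb the other things on the worktop.

Things in the scene. Friction and masses are not known exactly. Their poses are not given: they have to be found in the camera images.
- fixture: Specimen clamp, fixed. Origin on the bore axis at worktop height, z up. Square aluminium tower, 70 x 70 x 90 mm high, centred on the origin, on a dark base plate (x -113 to +47, y +-47, 12 mm thick). On the tower's -x side a steel jaw, driven by the nut, closes 6 mm onto a black round specimen (30 mm across, 16 high) that stands against a stop block 42 mm high at x = -106.
- bore_mouth (a point): Centre of the open mouth of the bore in the tower's top, 90 mm above the worktop. The bore is vertical, round, 36 mm in diameter and 74 mm deep; its axes are those of the fixture.
- nut_top (a point): Centre of the top of the hexagon nut at the bottom of the bore, 60 mm below the mouth (30 mm above the worktop), on the bore axis. The nut is 20 mm across flats and 14 mm high, the top 3 mm bevelled to 15 mm across flats. The axes turn with the nut: two of its flats face its +x and -x, the others every 60 degrees from there. z up.
- nut (a joint): Turning angle of the nut, rad; grows as it turns clockwise seen from above. Starts between 0 and 0.45; hard stop at 1.40 (clamp closed), another at 0. It rubs with about 0.25 N m and stays where it is left.
- stand: Low black tool stand, fixed, 180 x 70 mm in plan (long side along its x) and 48 mm high; origin at the centre of its underside. Two upright round wells 36 mm in diameter and 40 mm deep at x = +55 and -55 mm, 110 mm apart. Each holds one T-handled extension, standing loosely upright; which is where changes.
- long_extension: Long T-handled steel socket extension, 171 mm, 0.26 kg, foot 8 mm above the worktop. Origin: centre of its foot, z up the shank. Socket: 31 mm outside, 30 mm high; hexagon recess 21.5 mm across flats, 14 mm deep, a flat facing +x. Shank 13 mm. Cross bar 14 mm wide (x), 84 long (y), 16 high, underside 155 mm above the foot. Fully down on the nut its origin is 14 mm below nut_top.
- long_extension_grip (a point): Centre of the long extension's cross bar, 163 mm above its foot; axes as the extension, to pinch the bar across x (14 mm).
- short_extension: The short T-handled extension, 68 mm long, same socket and cross bar (bar underside 52 mm above its foot), standing in the other well. Too short to reach the nut; it stays in the stand. Origin at the centre of its foot.
- marker: Marker pen, 135 mm long, 17 mm thick, lying loose on the worktop between the clamp and the stand, a bystander.
- caliper: Digital caliper, 190 mm long, 65 mm wide, lying loose behind the work, a bystander.
- masking_tape: Roll of masking tape, 104 mm across and 25 mm high, lying loose to the left of the work, a bystander.

How it is judged (in metres and radians):
On the way:
1. the long extension's socket is fully down on the nut in the bore (z of long_extension in the frame of nut_top below -0.009 m and horizontal distance between long_extension and nut_top below 0.006 m), for 0.1 s.
At the end, for the whole second after the job is handed in: The nut is turned clockwise to its stop at 1.40 rad (at least 1.28), the long extension stands released and at rest on the nut (its foot at least 9 mm below the nut's top, within 6 mm of the bore axis, leaning less than 0.2 rad), and the short extension stands in its well of the stand (all of step 1 and value of joint nut above 1.28 rad and angle between each of long_extension, short_extension's own z axis and vertical below 0.2 rad and linear speed of long_extension below 0.02 m/s and distance between short_extension and stand below 0.075 m); the robot touches nothing.
It fails at once if the short extension is lifted out of the stand (distance of short_extension from where it was at the start of the episode above 0.03 m).
It fails at once if the marker, caliper or tape is knocked away (distance of any of marker, caliper, masking_tape from where it was at the start of the episode above 0.04 m).
It also fails if it takes over 45 s, if anything falls off the work surface, if the arm or the gripper's body presses on something with over 40 N, if the wrist force passes 120 N, or if a joint passes its speed limit or range.

### The arm

A 7-joint arm with a two-finger parallel gripper is mounted at the origin on a cart in front of the work surface, level with it; the furniture and walls round the work are solid. World frame = base frame: x ahead of the robot, y to its left, z up, the work surface at z = 0. Lengths are in mm, angles in rad, forces in N, time in s.
With the tool pointing down it reaches from about 400 to 875 mm from the base axis. Payload 19.3 kg.
Tool frame: the origin (TCP) lies at the very end of the fingers, on their centre line; the grasp point (between the pads) lies 19 mm behind it (grip_point_offset is the z of the grasp point in the tool frame, in mm); z points along the fingers, y is the line along which they close (so a half turn about z gives the same grasp; the last joint's range is limited). The gripper opens to 85 mm and grips with 20 to 120 N. Pads are 22 mm wide; open, the fingers measure 114 mm over their backs; the gripper's body (76 mm by 85 mm) begins 54 mm behind the grasp point. The pads swing forward as they close: fully open they stand 13 mm farther back than shut.
Start: joints at [-1.396, 0.521, -0.036, 1.599, 0.021, 1.021, -0.113], TCP at [151.496, 606.353, 231.291] pointing down, gripper open.
Joint ranges: [-2.91, 2.91], [-0.3, 2.13], [-1.5, 1.42], [0.17, 2.43], [-1.26, 4.41], [0.16, 1.93], [-2.52, 2.52]. Speed limits (rad/s): [1.89, 1.89, 2.39, 2.39, 3.01, 3.01, 3.01].

### API

Orientations are given as a 3x3 rotation matrix whose columns are the frame's x, y, z axes.
In Python, from workcell import movep, movel, goto_joints, open_gripper, clamp, wait, inverse_kinematics, read_state, camera, PlanningError, finish_job, grip_point_offset gives the robot as it stands. Calls block until the motion is done:
- movep(position, orientation): joint-space move of the TCP to a pose.
- movel(position, frame=None, max_speed=150, guard=None): straight line of the TCP; frame=None keeps the orientation; max_speed is the mean speed in mm/s. With guard (N) it stops when the force on the tool has changed by that much, and returns True; else False.
- goto_joints(angles): joint-space move.
- open_gripper() and clamp(): open the fingers fully, or close them until they stop; the grip force is fixed at half the most.
- wait(seconds).
- inverse_kinematics(position, orientation): joint angles nearest the present ones, or None.
- read_state(): the state.
- camera(name): name is "scene" or "side" or "wrist"; returns a dict with "image" (384x512x3 uint8, blue, green, red), "range_z" (384x512 float32, mm along the optical axis (not along the pixel's ray), 0 where there is no reading), "fx", "fy", "cx", "cy" (pixels), "dist_coeffs" ([k1, k2, p1, p2, k3] as OpenCV has them; the pictures are not rectified), "cam_to_world" (4x4, takes a point from camera to world coordinates). Camera axes: x right, y up, looking along -z (the intrinsics and any distortion apply to the point x, -y, -z); pixel columns grow to the right and rows downward; lengths in mm; the calibration is good to about 2 mm. A picture is of the moment at which its call begins.
A pose or a line that the arm cannot do raises PlanningError and nothing moves.
- finish_job(): hands the job in; it is judged then, once.
The state is a dict: "time": time; "qpos": joint angles; "qvel": joint speeds; "joint_efforts": joint torques, N m; "eef_pos": TCP position; "tool_rot": TCP orientation; "ft_force": force on the tool from outside, world axes, zero at the start; "torque": the same for the moment, N m; "finger_gap": finger opening in mm; "gripper_force": force on a finger pad.
Only numpy, scipy, OpenCV 4.12 (cv2) and the standard library are available. Lean on these libraries where they do the work, as an engineer would, in place of code of your own. Each camera call takes 0.05 s, during which the arm holds its last target. There are 200 camera calls.

## Working session

There is one attempt and no reset: what is moved stays moved. The work goes in short steps, each a Python script; the robot and the scene stay as the last script left them, time stands still between calls to the robot, and variables do not carry over. Pictures are saved under pics/ and viewed, at most 10 in all, crops included, and the job is handed in when it is done.

```bash
ls; mkdir -p pics
cat > h.py <<'E'
import numpy as np, cv2
from workcell import *
def shot(n):
    c=camera(n); c["image"]=np.array(c["image"]); return c
def cloud(c):
    # world point per pixel from range image
    h,w=c["range_z"].shape
    u,v=np.meshgrid(np.arange(w),np.arange(h))
    K=np.array([[c["fx"],0,c["cx"]],[0,c["fy"],c["cy"]],[0,0,1]])
    p=cv2.undistortPoints(np.stack([u,v],-1).reshape(-1,1,2).astype(np.float64),K,np.array(c["dist_coeffs"],float)).reshape(h,w,2)
    z=c["range_z"]
    P=np.stack([p[...,0]*z,-p[...,1]*z,-z],-1)
    T=np.array(c["cam_to_world"])
    W=P@T[:3,:3].T+T[:3,3]
    W[z<=0]=np.nan
    return W
E
python3 - <<'E'
from h import *
ims=[]
for n in ("scene","side","wrist"):
    c=shot(n); np.save(f"pics/{n}0.npy",cloud(c)); cv2.imwrite(f"pics/{n}0.png",c["image"]); 
    T=np.array(c["cam_to_world"]); print(n,T[:3,3].round(),(-T[:3,2]).round(2))
s=read_state();print(s["eef_pos"],s["tool_rot"],s["time"],s["finger_gap"])
print(grip_point_offset)
E
```

```text
pics
scene [-22. 453. 460.] [ 0.72 -0.56 -0.42]
side [1112.  537.  846.] [-0.51 -0.52 -0.69]
wrist [ 88. 622. 374.] [ 0.25 -0.07 -0.97]
[151.46030163 606.12911301 230.90043662] [[-9.70185737e-01  2.42362577e-01 -1.31088463e-04]
 [ 2.42362605e-01  9.70185420e-01 -7.86829254e-04]
 [-6.35178505e-05 -7.95141461e-04 -9.99999682e-01]] 0.15 85.54369102467929
-18.700000000000003
```

View pics/scene0.png

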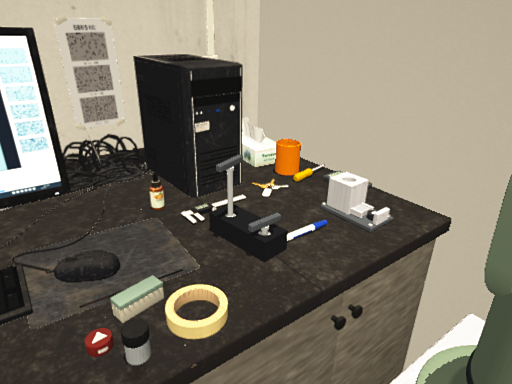

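View pics/side0.png

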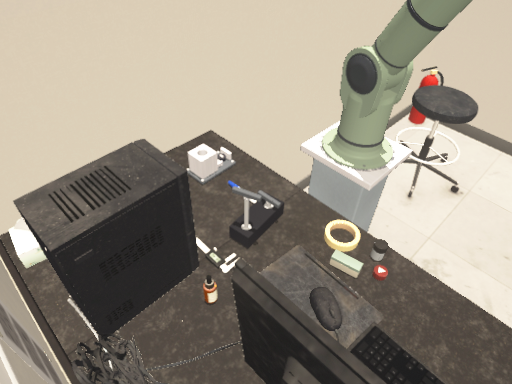

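The scene view shows the stand at about (250,230), the long extension at its far end (bar near (230,162)), the short one nearer (264,222), and the tower at (348,192) with its bore visible. The side view shows the tower at (203,160) and the long bar near (248,192).

```bash
cat > m.py <<'E'
from h import *
def rect(W,box,zr,name):
    u0,u1,v0,v1=box; P=W[v0:v1,u0:u1].reshape(-1,3)
    P=P[(P[:,2]>zr[0])&(P[:,2]<zr[1])]
    if len(P)<5: print(name,"few",len(P)); return
    r=cv2.minAreaRect(P[:,:2].astype(np.float32))
    print(name,len(P),"med",np.median(P,0).round(1),"rect",np.round(r[0],1),np.round(r[1],1),round(r[2],1))
if __name__=="__main__":
    for n,b in (("scene",dict(L=(212,246,150,220),S=(240,290,205,245),st=(205,295,195,260),T=(322,375,165,215),base=(318,395,195,230))),
            ("side",dict(L=(225,290,175,240),S=(245,295,180,225),st=(225,290,185,248),T=(183,222,140,182),base=(180,240,140,185)))):
        W=np.load(f"pics/{n}0.npy")
        rect(W,b["L"],(160,190),n+" Lbar"); rect(W,b["S"],(62,85),n+" Sbar"); rect(W,b["st"],(42,54),n+" stand")
        rect(W,b["T"],(86,97),n+" towertop"); rect(W,b["T"],(25,84),n+" tower"); rect(W,b["base"],(8,17),n+" base")
E
python3 m.py
```

```text
scene Lbar 248 med [612.8  36.1 174.9] rect [617.1  32.6] [16.3 84.7] 20.8
scene Sbar 293 med [505.9  21.5  73.5] rect [510.   16.2] [15.1 84. ] 2.8
scene stand 1132 med [564.3  32.5  48.3] rect [565.5  23.4] [182.1  73. ] 8.1
scene towertop 299 med [ 529.2 -274.    89.8] rect [ 532.1 -277.9] [73.9 74.8] 1.9
scene tower 1185 med [ 512.4 -262.4   46. ] rect [ 576.1 -366.4] [122.4 349. ] 33.8
scene base 513 med [ 473.8 -242.5   12.2] rect [ 473.6 -247.2] [176.9 132.8] 39.4
side Lbar 221 med [624.1  33.5 176.9] rect [621.5  31.9] [16.7 82.7] 18.2
side Sbar 164 med [516.5  23.4  74.2] rect [558.6   6.8] [ 82.2 125. ] 79.3
side stand 833 med [580.8  30.5  48. ] rect [567.4  22. ] [182.7  72.7] 8.6
side towertop 193 med [ 536.5 -274.8   88.2] rect [ 534.2 -277. ] [71.5 75.4] 2.2
side tower 469 med [ 544.9 -249.4   57.5] rect [ 503.2 -272.7] [ 72.4 142.2] 87.5
side base 312 med [ 509.3 -245.8   12.2] rect [ 500.9 -232.9] [159.7 174.1] 1.7
```

```bash
cat >> h.py <<'E'
def R(deg):
    # tool down, closing axis (tool y) at yaw deg
    a=np.radians(deg); y=np.array([np.cos(a),np.sin(a),0]); z=np.array([0,0,-1.]); return np.stack([np.cross(y,z),y,z],1)
B=np.array([533.,-277.5]); L=np.array([619.,32.2])
E
python3 - <<'E'
from h import *
for d in range(-180,360,30):
    q=inverse_kinematics([533,-277.5,165],R(d)); g=inverse_kinematics([619,32,250],R(d))
    print(d, None if q is None else np.round(q,2), None if g is None else np.round(g,2))
for n in ("scene","side"):
    W=np.load(f"pics/{n}0.npy").reshape(-1,3); W=W[W[:,2]>100]; d=np.hypot(*(W[:,:2]-L).T); m=(d>60)&(d<200); print(n,m.sum(),W[m].min(0) if m.any() else "",d[m].min() if m.any() else "", W[m][d[m].argmin()] if m.any() else "")
E
```

```text
-180 [-0.3   0.96  1.22  1.76 -0.98  1.18 -1.91] [ 0.59  0.81 -1.27  1.55  0.78  1.37  2.38]
-150 [-0.3   0.96  1.22  1.76 -0.98  1.18 -1.39] [-0.82  0.84  1.23  1.63 -0.82  1.28 -2.06]
-120 [-0.23  0.82  1.01  1.76 -0.8   1.04 -1.01] [-0.82  0.84  1.23  1.63 -0.82  1.28 -1.53]
-90 [-0.24  0.82  1.03  1.76 -0.81  1.05 -0.48] [-0.64  0.61  0.78  1.62 -0.47  1.1  -1.31]
-60 [-0.23  0.81  1.01  1.76 -0.79  1.04  0.03] [-0.64  0.62  0.78  1.62 -0.47  1.1  -0.78]
-30 [-0.19  0.77  0.93  1.76 -0.72  0.99  0.5 ] [-0.6   0.59  0.71  1.62 -0.42  1.09 -0.3 ]
0 [-0.14  0.72  0.82  1.76 -0.63  0.95  0.94] [-0.55  0.57  0.62  1.62 -0.36  1.07  0.17]
30 [-0.05  0.66  0.66  1.75 -0.5   0.9   1.34] [-0.47  0.54  0.49  1.61 -0.28  1.06  0.62]
60 [ 0.01  0.63  0.56  1.75 -0.41  0.88  1.8 ] [-0.4   0.52  0.38  1.61 -0.22  1.05  1.09]
90 [-0.01  0.64  0.58  1.75 -0.44  0.89  2.34] [-0.34  0.51  0.29  1.61 -0.16  1.05  1.57]
120 [ 0.83  0.63 -0.66  1.7   0.46  0.96  2.09] [-0.26  0.5   0.17  1.6  -0.09  1.05  2.03]
150 [-0.3   0.96  1.22  1.76 -0.98  1.18 -2.43] [-0.16  0.5   0.01  1.6  -0.01  1.05  2.48]
180 [-0.3   0.96  1.22  1.76 -0.98  1.18 -1.91] [ 0.59  0.81 -1.27  1.55  0.78  1.37  2.38]
210 [-0.3   0.96  1.22  1.76 -0.98  1.18 -1.39] [-0.82  0.84  1.23  1.63 -0.82  1.28 -2.06]
240 [-0.23  0.82  1.01  1.76 -0.8   1.04 -1.01] [-0.82  0.84  1.23  1.63 -0.82  1.28 -1.53]
270 [-0.24  0.82  1.03  1.76 -0.81  1.05 -0.48] [-0.64  0.61  0.78  1.62 -0.47  1.1  -1.31]
300 [-0.23  0.81  1.01  1.76 -0.79  1.04  0.03] [-0.64  0.62  0.78  1.62 -0.47  1.1  -0.78]
330 [-0.19  0.77  0.93  1.76 -0.72  0.99  0.5 ] [-0.6   0.59  0.71  1.62 -0.42  1.09 -0.3 ]
scene 3910 [784.26014246 -69.98032745 100.21926641] 165.91961377621672 [784.26014246  17.4215173  220.64031501]
side 845 [792.41665718 -53.24957031 100.13339376] 174.0543741314509 [792.9366745   25.80012358 346.88704684]
```

Run:
```python
from h import *
movep([B[0],B[1]-65,240],R(0))
c=shot("wrist"); W=cloud(c); np.save("pics/w1.npy",W); cv2.imwrite("pics/w1raw.png",c["image"])
T=np.array(c["cam_to_world"]); print(T.round(3), read_state()["time"],read_state()["eef_pos"],c["fx"],c["cx"],c["cy"],c["dist_coeffs"])
import pickle; pickle.dump({k:c[k] for k in("image","fx","fy","cx","cy","dist_coeffs","cam_to_world")},open("w1.pkl","wb"))
cv2.imwrite("pics/w1.png",cv2.resize(c["image"],None,fx=1.5,fy=1.5))
```

```text
[[ 1.00000e+00  1.00000e-03 -1.00000e-03  5.32557e+02]
 [-1.00000e-03  9.66000e-01  2.59000e-01 -2.77291e+02]
 [ 1.00000e-03 -2.59000e-01  9.66000e-01  3.83477e+02]
 [ 0.00000e+00  0.00000e+00  0.00000e+00  1.00000e+00]] 3.7583 [ 533.36271214 -341.97581807  239.96743097] 286.89909995985937 255.0266041624873 190.26945069880443 [-0.03998605  0.          0.          0.          0.        ]
```

View pics/w1.png

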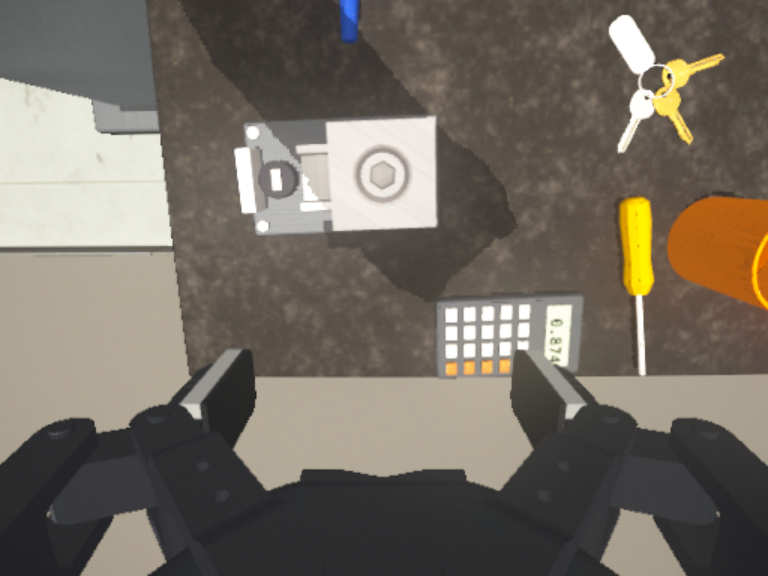

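The wrist view shows the tower, with the bore mouth centred at about (383,174) in the enlarged view and the hexagon nut visible at the bottom. Next I'll measure the bore centre and nut angle in a rectified crop.

```bash
cat >> h.py <<'E'
def ortho(c,ctr,z,half,s):
    """metric top view at height z: +x right, +y up, s px/mm"""
    n=int(2*half*s); g=(np.arange(n)+.5)/s-half
    X,Y=np.meshgrid(ctr[0]+g,ctr[1]-g); P=np.stack([X,Y,np.full_like(X,z)],-1).reshape(-1,3)
    T=np.array(c["cam_to_world"]); p=(P-T[:3,3])@T[:3,:3]; p*=[1,-1,-1]
    K=np.array([[c["fx"],0,c["cx"]],[0,c["fy"],c["cy"]],[0,0,1]])
    uv,_=cv2.projectPoints(p,np.zeros(3),np.zeros(3),K,np.array(c["dist_coeffs"],float))
    uv=uv.reshape(n,n,2).astype(np.float32)
    return cv2.remap(np.array(c["image"]),uv[...,0],uv[...,1],cv2.INTER_CUBIC)
E
python3 - <<'E'
from h import *; import pickle
c=pickle.load(open("w1.pkl","rb"))
a=ortho(c,B,30,20,10); b=ortho(c,B,90,45,400/90)
cv2.imwrite("pics/o1.png",np.hstack([a,b]))
W=np.load("pics/w1.npy")
m=(W[...,2]>84)&(W[...,2]<96)&(np.hypot(W[...,0]-B[0],W[...,1]-B[1])<60)
m=m.astype(np.uint8); cs,h=cv2.findContours(m,cv2.RETR_CCOMP,cv2.CHAIN_APPROX_NONE)
for q,hh in zip(cs,h[0]):
    if len(q)<20: continue
    outer=hh[3]<0
    pts=q[:,0]; w=W[pts[:,1],pts[:,0]]; w=w[~np.isnan(w[:,0])&(abs(w[:,2]-90)<8)]
    print("outer" if outer else "hole",len(w),cv2.minAreaRect(w[:,:2].astype(np.float32)),cv2.minEnclosingCircle(w[:,:2].astype(np.float32)),np.median(w[:,2]))
n=W[(abs(W[...,2]-30)<6)&(np.hypot(W[...,0]-B[0],W[...,1]-B[1])<15)];print("nut pts",len(n),n.mean(0))
E
```

```text
outer 280 ((532.3106689453125, -280.2030334472656), (69.40263366699219, 70.70376586914062), 2.1197004318237305) ((532.19873046875, -280.1445007324219), 48.46664047241211) 90.91189852197326
hole 103 ((532.3837890625, -280.2713623046875), (36.215965270996094, 34.99739074707031), 89.77445220947266) ((532.8069458007812, -280.2752685546875), 18.61988067626953) 88.88329354460797
nut pts 249 [ 533.02921537 -280.26789913   30.29488173]
```

View pics/o1.png

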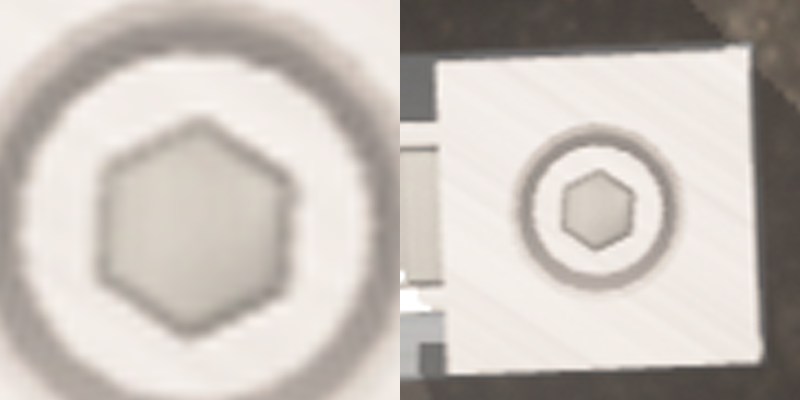

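The nut's corners are at top (203,118) and bottom (190,338), and its sides tilt about 4.3° clockwise. That puts the nut yaw at about -4.3° (q about 0.11), with the bore at (532.4,-280.2) by the wrist camera. Now I'll measure the long bar with the same camera and grasp it.

Run:
```python
from h import *
phi=19.5; r=R(phi)
movep([*(L-65*r[:2,0]),240],r)
c=shot("wrist"); W=cloud(c).reshape(-1,3); cv2.imwrite("pics/w2.png",c["image"])
P=W[(W[:,2]>172)&(W[:,2]<190)&(np.hypot(*(W[:,:2]-L).T)<60)]
(ctr,(w,h),a)=cv2.minAreaRect(P[:,:2].astype(np.float32)); 
if w>h: a-=90
print(len(P),ctr,w,h,a,np.median(P,0))
assert abs(a-phi)<6 and np.hypot(*(np.array(ctr)-L))<8 and max(w,h)<95
r=R(a); movel([*ctr,240],r,250); movel([*ctr,152.3],r,150,guard=15); clamp()
s=read_state();print(s["time"],s["eef_pos"],s["finger_gap"],s["gripper_force"],s["ft_force"])
```

```text
2367 (620.4415283203125, 28.48617935180664) 13.556099891662598 83.7075424194336 20.008060455322266 [619.37544718  30.87986962 179.68574376]
6.85 [620.7427895   28.51505226 152.69482307] 15.784640734583112 58.47880482673645 [1.0069467  0.22089763 5.87380754]
```

Run:
```python
from h import *
b=np.array([532.5,-280.0]); r=R(-4.3)
p=read_state()["eef_pos"]
movel([p[0],p[1],265],None,200)
movep([*b,265],r)
c=shot("scene"); d=shot("side")
cv2.imwrite("pics/h3.png",np.hstack([cv2.resize(c["image"][90:240,300:450],(400,400)),cv2.resize(d["image"][60:210,130:280],(400,400))]))
for n,k in(("scene",c),("side",d)):
    W=cloud(k).reshape(-1,3); P=W[(np.hypot(*(W[:,:2]-b).T)<25)&(W[:,2]>155)&(W[:,2]<235)]
    v=P[:,:2]-np.array(k["cam_to_world"])[:2,3]; v/=np.linalg.norm(v,axis=1)[:,None]
    lat=np.stack([-v[:,1],v[:,0]],1); # sideways offset of shank silhouette vs b
    t=((P[:,:2]-b)*lat).sum(1); print(n,len(P),"lateral mid",(np.percentile(t,2)+np.percentile(t,98))/2,"spread",np.ptp(t),"lat dir",lat.mean(0).round(2), "tower", "med",np.median(P,0))
hit=movel([*b,185],None,60,guard=10)
s=read_state();print(hit,s["time"],s["eef_pos"],s["finger_gap"],s["ft_force"],s["torque"])
```

```text
scene 169 lateral mid 3.6075549972312784 spread 12.852462908772246 lat dir [0.8  0.61] tower med [ 530.05677301 -270.754105    195.1780647 ]
side 88 lateral mid -0.4523637907547884 spread 12.84191313741485 lat dir [ 0.82 -0.58] tower med [ 538.56922898 -271.22232182  195.3023866 ]
False 10.3667 [ 532.65488148 -280.07681801  185.33348025] 15.298694813445325 [-0.27557578 -0.88695376 -2.38434636] [-0.00632233  0.02452013 -0.01705437]
```

View pics/h3.png

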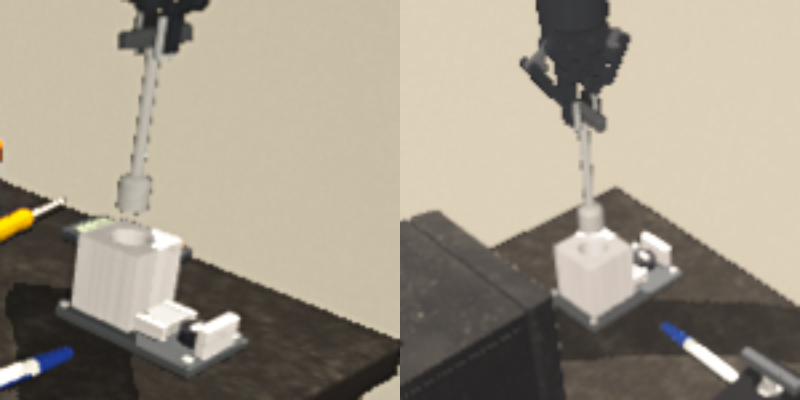

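The held extension hangs upright, aligned over the bore. The guarded descent has taken the socket into the bore without contact. Next I'll lower it onto the nut.

Run:
```python
from h import *
p=read_state()["eef_pos"]
hit=movel([532.5,-280,161],None,40,guard=12)
s=read_state();print(hit,s["time"],s["eef_pos"],s["tool_rot"][:,1],s["ft_force"],s["torque"])
```

```text
True 10.975 [ 532.46061322 -280.03758157  160.70030234] [ 9.97178707e-01 -7.50633114e-02 -3.54729790e-04] [0.05881088 0.96859205 6.73897841] [ 0.09150041 -0.03399683 -0.01628053]
```

Run:
```python
from h import *
q=np.array(read_state()["qpos"])
for i in range(6):
    q[6]-=0.2; goto_joints(q); s=read_state()
    print(round(s["time"],2),s["eef_pos"].round(1),s["ft_force"].round(1),s["torque"].round(2),np.degrees(np.arctan2(s["tool_rot"][1,1],s["tool_rot"][0,1])).round(1),round(s["qpos"][6],3))
    if np.hypot(*s["ft_force"][:2])>25 or abs(s["torque"][2])>1.5: break
```

```text
11.29 [ 532.6 -280.2  160.8] [-0.4 -0.3  2.5] [-0.03  0.03 -0.01] -15.5 0.535
11.61 [ 532.5 -280.1  160.7] [ 0.2 -0.4  4.4] [-0.07  0.06  0.09] -26.8 0.338
11.93 [ 532.5 -280.1  160.7] [0.1 0.1 3.7] [-0.01  0.15  0.14] -38.2 0.139
12.24 [ 532.5 -280.1  160.7] [-1.4  0.3  3.8] [0.09 0.18 0.2 ] -49.7 -0.06
12.56 [ 532.5 -280.   160.7] [-1.2  0.9  4.8] [0.14 0.17 0.16] -61.1 -0.26
12.88 [ 532.5 -280.   160.7] [-0.5  0.4  4.6] [0.26 0.16 0.15] -72.6 -0.46
```

Run:
```python
from h import *
q=np.array(read_state()["qpos"])
for i in range(8):
    q[6]-=0.05; goto_joints(q); s=read_state()
    print(round(s["time"],2),s["eef_pos"].round(1),s["ft_force"].round(1),s["torque"].round(2),np.degrees(np.arctan2(s["tool_rot"][1,1],s["tool_rot"][0,1])).round(1),round(s["qpos"][6],3))
    if np.hypot(*s["ft_force"][:2])>25 or abs(s["torque"][2])>0.7: break
```

```text
13.12 [ 532.5 -280.   160.7] [-1.1  1.7  4.1] [0.23 0.15 0.17] -75.1 -0.505
13.38 [ 532.5 -280.   160.7] [-0.8 -0.3  4.3] [0.22 0.16 0.09] -78.1 -0.557
13.62 [ 532.5 -280.   160.7] [0.3 1.3 4.7] [0.27 0.13 0.2 ] -81.0 -0.607
13.88 [ 532.5 -280.   160.7] [0.4 2.3 4. ] [0.24 0.05 0.15] -83.9 -0.657
14.12 [ 532.5 -280.   160.7] [0.2 0.7 4.6] [0.26 0.12 0.19] -86.7 -0.708
14.38 [ 532.5 -280.   160.7] [0.3 1.  4.8] [0.32 0.11 0.22] -89.6 -0.758
14.62 [ 532.5 -280.   160.7] [-0.8  0.7  5. ] [0.3  0.07 0.14] -92.5 -0.808
14.88 [ 532.5 -280.   160.7] [0.8 1.6 4.8] [0.31 0.06 0.19] -95.3 -0.858
```

Run:
```python
from h import *
q=np.array(read_state()["qpos"])
for i in range(6):
    q[6]-=0.05; goto_joints(q); s=read_state()
    print(round(s["time"],2),s["eef_pos"].round(1),s["ft_force"].round(1),s["torque"].round(2),np.degrees(np.arctan2(s["tool_rot"][1,1],s["tool_rot"][0,1])).round(1),s["finger_gap"])
    if np.hypot(*s["ft_force"][:2])>25 or abs(s["torque"][2])>0.7: break
c=shot("wrist"); cv2.imwrite("pics/w4.png",c["image"]); d=shot("scene"); 
cv2.imwrite("pics/j4.png",np.hstack([cv2.resize(c["image"],(512,384)),cv2.resize(d["image"][130:240,310:400],(288,384))]))
W=cloud(d); np.save("pics/s4.npy",W)
```

```text
15.12 [ 532.5 -280.   160.8] [-0.5  1.5  4.3] [0.29 0.1  0.25] -98.0 15.521254532661077
15.38 [ 532.5 -280.   160.7] [-0.2  0.7  4.6] [0.3  0.06 0.33] -100.9 15.279492736948523
15.62 [ 532.5 -280.   160.8] [-0.5  1.5  4.5] [ 0.26 -0.02  0.25] -103.8 15.450543359145586
15.88 [ 532.5 -280.   160.7] [-0.2  1.8  5.1] [ 0.3  -0.    0.23] -106.6 15.71057753510809
16.12 [ 532.5 -280.   160.7] [-0.   0.3  4.5] [ 0.3  -0.04  0.21] -109.5 15.708058620724072
16.38 [ 532.5 -280.1  160.8] [1.  1.8 4.1] [ 0.29 -0.01  0.06] -112.4 15.79009502044192
```

View pics/j4.png

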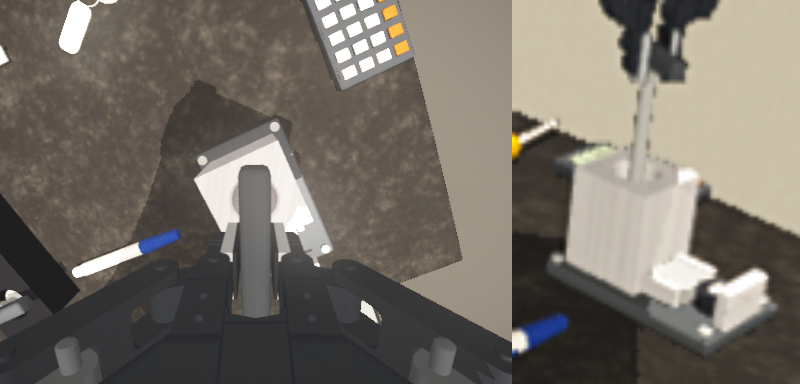

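Run:
```python
from h import *
b=np.array([532.5,-280.])
c=shot("wrist"); W=cloud(c).reshape(-1,3)
P=W[(np.hypot(*(W[:,:2]-b).T)<55)&(W[:,2]>165)&(W[:,2]<205)]
# bar pixels beyond the fingers
s=read_state(); t=(P[:,:2]-b)@s["tool_rot"][:2,:2]; m=(t[:,0]>15)&(abs(t[:,1])<12)
print("bar top z",np.percentile(P[m][:,2],[10,50,90]),cv2.minAreaRect(P[m][:,:2].astype(np.float32)), t[m].max(0),t[m].min(0))
# jaw: fixture coords, before/after
a=np.radians(2.1); ex=np.array([np.cos(a),np.sin(a)]); ey=np.array([-ex[1],ex[0]])
O=np.array([533,-277.5])
d=shot("side")
for n,W in(("scene0",np.load("pics/scene0.npy")),("scene4",np.load("pics/s4.npy")),("side0",np.load("pics/side0.npy")),("side4",cloud(d)),("wrist0",np.load("pics/w1.npy")),("wrist4",cloud(c))):
    V=W.reshape(-1,3); f=np.stack([(V[:,:2]-O)@ex,(V[:,:2]-O)@ey],1)
    m=(f[:,0]>-100)&(f[:,0]<-38)&(abs(f[:,1])<25)&(V[:,2]>22)&(V[:,2]<60)
    print(n,m.sum(),np.percentile(f[m,0],[1,3,10,50]).round(1) if m.any() else "", np.percentile(V[m,2],[10,50,90]).round(1) if m.any() else"")
cv2.imwrite("pics/cmp.png",np.hstack([cv2.resize(cv2.imread("pics/scene0.png")[170:240,310:400],(400,311),interpolation=2),cv2.resize(shot("scene")["image"][170:240,310:400],(400,311),interpolation=2)]))
```

```text
bar top z [185.61242227 187.46253212 188.33491068] ((558.977294921875, -291.419921875), (13.845104217529297, 27.65560531616211), 67.56855773925781) [42.65947817  7.37891656] [15.0035394  -6.46625027]
scene0 162 [-91.7 -90.1 -85.2 -60.7] [25.  26.8 28.5]
scene4 171 [-91.9 -89.9 -84.6 -62.6] [25.  27.2 28.8]
side0 77 [-99.8 -99.7 -99.2 -84.3] [23.7 26.3 34.8]
side4 77 [-99.8 -99.6 -99.2 -82.6] [23.7 26.6 34.1]
wrist0 1261 [-98.4 -96.5 -91.3 -61.9] [26.6 28.1 29.5]
wrist4 38 [-70.1 -69.6 -68.3 -65.8] [26.8 27.6 28.8]
```

View pics/cmp.png

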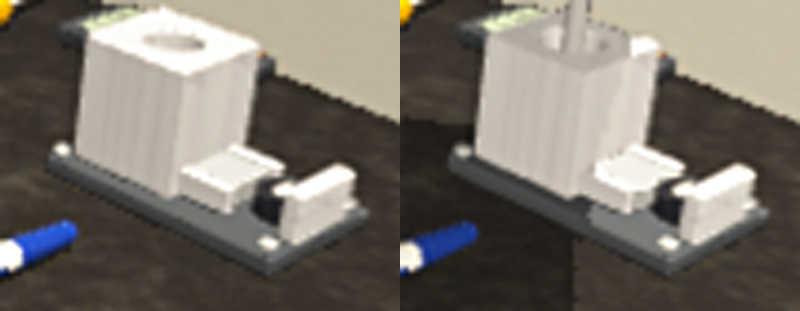

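The extension's height is correct (bar top at 187.5) and the jaw has advanced. I'll measure how far from metric top views before and now.

Run:
```python
from h import *
rows=[]
for n in("scene","side"):
    c=shot(n); row=[]
    for im in (cv2.imread(f"pics/{n}0.png"),c["image"]):
        k=dict(c); k["image"]=im
        row.append(cv2.resize(ortho(k,np.array([533-65,-279.5]),28,45,4)[80:280],(400,222)))
    rows.append(np.vstack(row))
cv2.imwrite("pics/jaw.png",np.hstack(rows))
```

```text
(no output)
```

View pics/jaw.png

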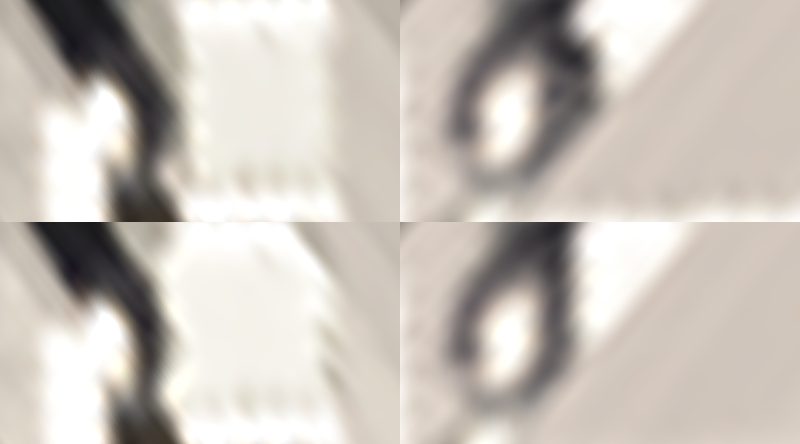

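Run:
```python
from h import *
q=np.array(read_state()["qpos"]); b=np.array([532.5,-280.])
for i in range(10):
    q[6]-=0.06; goto_joints(q); c=camera("wrist"); s=read_state(); W=cloud(c).reshape(-1,3)
    t=(W[:,:2]-b)@s["tool_rot"][:2,:2]; m=(t[:,0]>15)&(abs(t[:,1])<16)&(t[:,0]<50)&(W[:,2]>178)&(W[:,2]<200)
    r=cv2.minAreaRect(W[m][:,:2].astype(np.float32))
    print(round(s["time"],2),s["ft_force"].round(1),s["torque"].round(2),np.degrees(np.arctan2(s["tool_rot"][1,1],s["tool_rot"][0,1])).round(1),round(s["joint_efforts"][6],2),"bar",round(r[2],1),np.round(r[1]),np.median(W[m][:,2]).round(1),t[m].max(0).round(1))
    if abs(s["torque"][2])>0.8: break
```

```text
17.02 [0.6 1.5 5.1] [ 0.36 -0.03 -0.28] -115.8 -0.02 bar 62.7 [14. 28.] 187.5 [42.7  8.9]
17.32 [-0.4  1.5  4.3] [ 0.26 -0.02 -0.14] -119.2 -0.12 bar 60.5 [14. 28.] 187.5 [42.7  8.2]
17.62 [0.5 1.1 4.5] [ 0.26 -0.02 -0.03] -122.6 -0.18 bar 56.7 [14. 28.] 187.4 [42.7  8.1]
17.93 [0.1 0.9 4.9] [ 0.26 -0.07  0.01] -126.1 -0.19 bar 53.6 [14. 28.] 187.4 [42.8  8.1]
18.23 [1.1 0.9 5.2] [ 0.22 -0.05 -0.02] -129.5 -0.22 bar 50.1 [14. 28.] 187.5 [42.8  8.1]
18.52 [0.7 0.8 3.7] [ 0.18 -0.11  0.01] -133.0 -0.22 bar 46.7 [14. 28.] 187.5 [42.9  8.1]
18.82 [0.4 0.2 4. ] [ 0.13 -0.12 -0.04] -136.4 -0.22 bar 43.8 [14. 28.] 187.5 [43.   7.9]
19.12 [0.5 0.  4.3] [ 0.17 -0.1  -0.08] -139.8 -0.22 bar 40.3 [14. 28.] 187.4 [42.9  7.9]
19.43 [-0.3  0.6  3.5] [ 0.22 -0.14  0.04] -143.3 -0.22 bar 36.8 [14. 28.] 187.4 [43.   7.9]
19.73 [0.4 1.  5. ] [ 0.27 -0.12 -0.06] -146.7 -0.22 bar 33.7 [14. 28.] 187.4 [43.2  7.9]
```

Run:
```python
from h import *
q=np.array(read_state()["qpos"])
for i in range(8):
    q[6]-=0.03; goto_joints(q); T=[]
    for _ in range(5): wait(0.02); s=read_state(); T.append(s["torque"][2])
    print(round(s["time"],2),np.mean(T).round(3),np.std(T).round(3),np.degrees(np.arctan2(s["tool_rot"][1,1],s["tool_rot"][0,1])).round(1),round(s["joint_efforts"][6],2))
    if np.mean(T)>0.4: break
```

```text
20.06 0.073 0.017 -148.3 -0.08
20.39 0.109 0.021 -150.1 -0.15
20.73 0.175 0.032 -151.8 -0.22
21.06 0.185 0.03 -153.5 -0.24
21.39 0.215 0.021 -155.2 -0.27
21.73 0.303 0.008 -157.0 -0.33
22.06 0.341 0.024 -158.7 -0.38
22.39 0.378 0.03 -160.4 -0.42
```

Run:
```python
from h import *
q=np.array(read_state()["qpos"]); q[6]+=0.21; goto_joints(q)
open_gripper(); p=read_state()["eef_pos"]; movel([p[0],p[1],250],None,120)
movep([533.4,-342,240+30],R(0))
c=shot("wrist"); a=cv2.imread("pics/w1raw.png")
import pickle; k=pickle.load(open("w1.pkl","rb"))
ctr=np.array([533-65,-281]); o=[cv2.resize(ortho(x,ctr,28,45,8)[160:560],(720,400))[:, :] for x in (k,c)]
cv2.imwrite("pics/fin.png",cv2.resize(np.vstack(o),(540,600)))
for n in ("scene","side"):
    d=shot(n); W=cloud(d).reshape(-1,3); P=W[(np.hypot(*(W[:,:2]-[533,-278]).T)<60)&(W[:,2]>175)&(W[:,2]<200)]
    print(n,len(P),np.median(P,0),cv2.minAreaRect(P[:,:2].astype(np.float32)) if len(P)>5 else "")
W=cloud(c).reshape(-1,3);P=W[(np.hypot(*(W[:,:2]-[533,-278]).T)<60)&(W[:,2]>180)&(W[:,2]<200)];print(np.median(P,0),cv2.minAreaRect(P[:,:2].astype(np.float32)))
print(read_state()["time"])
```

```text
scene 90 [ 518.47297428 -261.80805005  185.9934882 ] ((529.8223266601562, -273.6456604003906), (13.853133201599121, 80.97014617919922), 32.23014450073242)
side 118 [ 536.09808588 -272.77588851  183.36229663] ((532.42626953125, -275.698974609375), (23.528182983398438, 79.27568817138672), 26.796293258666992)
[ 531.31152827 -277.54547497  187.6628582 ] ((532.595947265625, -280.1151123046875), (14.262527465820312, 84.5558090209961), 32.31261444091797)
26.5333
```

View pics/fin.png

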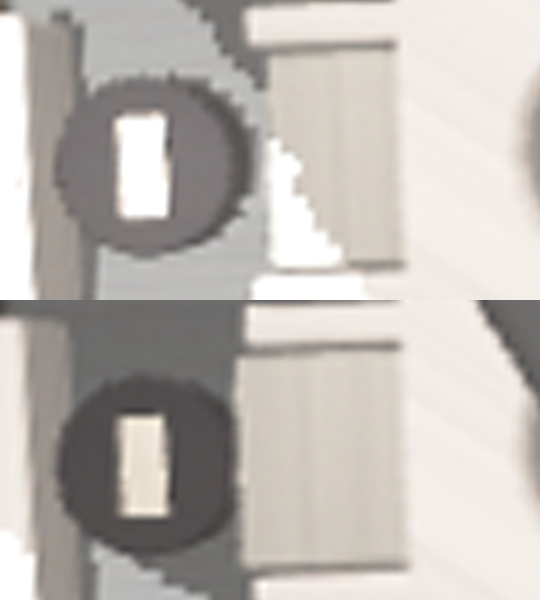

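The top view shows the jaw front moved from column 270 to 240 (about 5 mm) and now against the specimen. The torque rose steadily past the nut's friction at the expected stop angle. The extension stands upright on the bore axis with its bar top at 187.6. Handing in.

```bash
python3 -c "
from h import *
print(finish_job())"
```

```text
the job is handed in; nothing more can be done
None
```

I handed the job in at about 27 s: the long extension is standing released on the nut, and the jaw is closed on the specimen. The socket slipped one flat while turning, so I turned it again until the torque rose as it would against the stop, but I couldn't read the nut angle directly and got no verdict back.

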